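# Reverse the ratchet and free the pedal

### The job

The cream pedal is caught in the blue ratchet clamp. Flip the red direction lever fully over to the loosening (counter-clockwise) side, then swing the handle clockwise nearly to its stop to feel that it free-wheels while the jaw stays put, and only then ratchet the handle counter-clockwise, stroke after stroke, until the jaw has backed off at least 15 mm. Slide the pedal out along the bench, without lifting it, until it lies wholly on the blue mat, and do not disturb the glass slide or the screwdriver.

Things in the scene. Friction and masses are not known exactly. Their poses are not given: they have to be found in the camera images.
- clamp: Blue bench clamp bolted down; place and yaw vary. Origin on the bench under the vertical ratchet axis, z up. Round housing (88 mm wide, foot 115 mm square) at the origin; along +y the moving jaw, the pedal standing on the bench (middle at y = 162 mm), then the fixed jaw (82 mm in x, 26 mm thick, 34 mm high, gripping face at y = 218 mm). Its mouth opens to -x (mat) and to +x.
- handle (a joint): Ratchet handle angle, rad, about the clamp's vertical axis, counter-clockwise from above positive, stops at -0.75 and 0.75, starts at -0.05 to 0.3. At 0 it points along the clamp's -y. Stays where left. Swings free under about 0.35 to 0.55 N m, drives the jaw at about 0.9 N m. 16 teeth: up to 0.4 rad is lost at the start of each driving stroke.
- handle_grip (a point): Middle of the handle's black rubber grip, 155 mm from the ratchet axis, 72 mm above the bench. Grip 26 mm wide, 60 to 84 mm above the bench, reaching 110 to 195 mm from the axis; free space below and beside. Site y runs along the handle towards the axis. The handle's round steel head over the housing is 100 mm across, its top 82 mm above the bench.
- selector (a joint): Angle, rad, of the red direction lever relative to the handle, same axis, counter-clockwise positive, stops at -0.6 and 0.6; starts near -0.6. Above 0.4 the handle drives counter-clockwise (jaw backs off) and free-wheels clockwise; at the - side the reverse, clockwise then being blocked as the jaw is shut. At 0 it points straight away from the handle. Stays where left.
- selector_tab (a point): Centre of the upstanding tab at the end of the red direction lever: 14 mm wide, 16 mm long along the lever, 83 to 113 mm above the bench, 70 mm from the ratchet axis, so beyond the round head's rim. Site y points outward along the lever. Moves sideways under about 2 to 3 N.
- jaw (a joint): How far the moving jaw has backed off, m (0 shut on the pedal, at most 0.027), along the clamp's -y; 10 mm per rad driven. The jaw is 82 mm long in x, 26 mm thick, 34 mm high; a lip at each of its ends hooks 7 mm round the pedal, so the pedal cannot slide out until the jaw has backed off.
- pedal_mid (a point): Centre, half-way up, of the cream pedal's case: 62 mm (its x) by 112 mm (its y) by 34 mm high, standing on the bench; knobs and foot switch on top reach 48 mm. 0.25 to 0.5 kg. Held by its short sides; its x and y start parallel to the clamp's.
- mat: Flat blue mat, 1 mm, no step felt, 130 mm (its x) by 190 mm (its y), parallel to the clamp, before the clamp's mouth on its -x side: middle 110 to 120 mm to the -x side of the clamp's origin. Origin at its middle on the bench.
- slide_mid (a point): Middle of an upright glass guitar slide, a tube 27 mm wide and 65 mm high, standing loose on the bench: leave alone.
- driver_mid (a point): Red-handled screwdriver, 170 mm long, lying loose on the bench: leave alone.
Not all that is in view belongs to the job. Leave any orange or purple look-alike of the part that bears pedal_mid alone.

How it is judged:
By the outcome, as a careful person would: the job done as asked, in the order asked, and still so for the second after the job is handed in, with the robot touching nothing.
It also fails if it takes over 67 s, if anything falls off the work surface, if the arm or the gripper's body presses on something with over 40 N, if the wrist force passes 120 N, or if a joint passes its speed limit or range.

### The arm

A 6-joint arm with a two-finger parallel gripper is mounted at the origin on the work surface. World frame = base frame: x ahead of the robot, y to its left, z up, the work surface at z = 0. Lengths are in m, angles in rad, forces in N, time in s.
With the tool pointing down it reaches from about 0.275 to 0.75 m from the base axis. Payload 10.2 kg.
Tool frame: the origin (TCP) lies at the very end of the fingers, on their centre line; the grasp point (between the pads) lies 19 mm behind it; z points along the fingers, x is the direction in which the jaws open and shut, and the axes are right-handed (so a half turn about z gives the same grasp; the last joint's range is limited). The gripper opens to 88 mm and grips with 3 to 60 N. Pads are 18 mm wide; open, the fingers measure 123 mm over their backs; the gripper's body (75 mm by 187 mm) begins 45 mm behind the grasp point.
Start: joints at [-1.353, 0.313, 1.498, -0, 1.331, -0.223], TCP at [0.224, -0.475, 0.239] pointing down, gripper open.
Joint ranges: [-2.94, 2.94], [-0.97, 2.17], [0.19, 2.56], [-1.23, 4.37], [0.02, 3.11], [-2.88, 2.88]. Speed limits (rad/s): [2.39, 2.39, 3.01, 3.14, 3.14, 3.14].

### API

Orientations are given as [roll, pitch, yaw] about the fixed x, y, z axes, in that order (R = Rz(yaw) Ry(pitch) Rx(roll)).
In Python, from plant import ctrl gives the robot as it stands.
- The arm moves only by the tool apply_moves, never from a script. Its argument "series" is a list of rows, each a list of 7 numbers: the shift along the world's x, y, z in units of 100 mm (1.0 is 100 mm), then the turn, a rotation vector about the world's x, y, z in units of pi rad (1.0 is pi rad), then the closure in counts, from 0 (fully open) to 255 (shut). In form: [[dx, dy, dz, ax, ay, az, grip], ...]. A call has 1 to 12 rows; each row is the pose to reach, as a shift and turn from the pose measured when the call began, turning the shorter way round; what a row does not reach only later rows make up. A row lasts 1/8 s, in which the tool goes at most 62.5 mm and 10.7 degrees, less where a joint would pass 70% of its speed; a pose out of reach is approached as far as the arm can. A call with a number of a shift or a turn outside -1 to 1 is refused whole. A call with a gripper value outside its range is refused whole. The fingers move at their own pace and stop on an object; "grip_force" is the grip in N (left out, the last holds). Time passes only in rows, so rows that repeat a pose let the fingers close. It gives the time, the measured TCP pose, the force and the opening at its end, in the units of the state.
- ctrl.state(): the state, without advancing time (a new reading comes with each control period).
- ctrl.read_camera(name): name is "scene" or "top" or "wrist"; returns the picture (400x640x3 uint8, blue, green, red); there is no depth.
- ctrl.camera_params(name): a dict with "fx", "fy", "cx", "cy" (pixels), "dist" ([k1, k2, p1, p2, k3] as OpenCV has them; the pictures are not rectified), "R" (3x3) and "t" (3): a world point X has camera coordinates R X + t. Camera axes: x right, y down, z forward; pixel columns grow to the right and rows downward; lengths in m; the calibration is good to about 2 mm. A picture is of the moment at which its call begins: read the wrist's pose just before it. camera_params takes no time and is no camera call; for the wrist camera it gives the pose at the moment of the call.
- ctrl.close_job(): hands the job in, once; it reports no verdict.
Trained networks look in the newest picture that a camera, given by its name, has taken for a name from the list of things; names that differ only in an ending like _2 or _b are one class to them, and where a whole thing is asked for, a point or a joint stands for the part that bears it (a point fixed in the world has none). Each returns a list of dicts, best first, with "conf" (0 to 1); they miss things now and then, are a little off and sometimes report something else, mostly with a low value. They report only what shows in the picture. A call takes as long as a camera call. They do not tell look-alikes from the thing itself.
- ctrl.recognise(target, camera): "location" ([x, y, z] in m, in the coordinates of the camera as it stood for that picture, good to about 4 mm: the middle of the surface that is visible of it).
The state is a dict: "time_s": time; "joint_positions": joint angles; "qvel": joint speeds; "tau": joint torques, N m; "position": TCP position; "tool_rot": TCP orientation; "contact_force": force on the tool from outside, world axes, zero at the start; "ft_torque": the same for the moment, N m; "opening": opening from 0.0 (shut) to 1.0 (fully open).
Only numpy, scipy, OpenCV 4.12 (cv2) and the standard library are available. Lean on these libraries where they do the work, as an engineer would, in place of code of your own. Each camera call takes 0.05 s, during which the arm holds its last target. There are 200 camera calls.

## Working session

There is one attempt and no reset: what is moved stays moved. The work goes in short steps, Python scripts to look and compute and a tool call to move; the robot and the scene stay as the last step left them, time stands still between calls to the robot, and variables do not carry over. Pictures are saved under pics/ and viewed, about 8 in all and at most 12, crops included, and the job is handed in when it is done.

Besides the shell and the picture viewer there is one more tool, called in YAML: its name, and indented under it one key for each argument. apply_moves: Moves the arm, as the interface text tells. Its arguments: {"type":"object","properties":{"series":{"type":"array"},"grip_force":{"type":"number"}},"required":["series"]}

```bash
mkdir -p pics; ls; cat > h.py <<'E'
import numpy as np, cv2
from plant import ctrl
def pic(n,f):
    im=np.ascontiguousarray(ctrl.read_camera(n)); cv2.imwrite(f'pics/{f}.png',im); return im
def w(n,p):
    c=ctrl.camera_params(n); R=np.array(c['R']);t=np.array(c['t']); return R.T@(np.array(p)-t)
def rec(target,n,k=3):
    for d in ctrl.recognise(target,n)[:k]: print(n,target,round(d['conf'],2),np.round(w(n,d['location']),4))
def pix(n,u,v,z):
    c=ctrl.camera_params(n); R=np.array(c['R']);t=np.array(c['t'])
    K=np.array([[c['fx'],0,c['cx']],[0,c['fy'],c['cy']],[0,0,1]])
    q=cv2.undistortPoints(np.array([[[u,v]]],float),K,np.array(c['dist']))[0,0]
    d=R.T@np.array([q[0],q[1],1]); o=-R.T@t
    return o+d*(z-o[2])/d[2]
def proj(n,X):
    c=ctrl.camera_params(n); K=np.array([[c['fx'],0,c['cx']],[0,c['fy'],c['cy']],[0,0,1]])
    return cv2.projectPoints(np.array(X,float).reshape(-1,3),cv2.Rodrigues(np.array(c['R']))[0],np.array(c['t']),K,np.array(c['dist']))[0].reshape(-1,2)
E
python3 - <<'E'
from h import *
pic('top','top0')
for t in ['clamp','handle_grip','selector_tab','pedal_mid','mat','slide_mid','driver_mid','jaw']: rec(t,'top')
pic('scene','scene0')
for t in ['handle_grip','selector_tab','pedal_mid']: rec(t,'scene')
s=ctrl.state(); print(s)
E
```

```text
pics
top clamp 0.38 [ 0.5981 -0.114   0.0847]
top handle_grip 0.64 [ 0.5944 -0.1151  0.084 ]
top selector_tab 0.94 [ 0.5991 -0.0866  0.0934]
top selector_tab 0.23 [ 0.3843 -0.1198  0.0208]
top pedal_mid 0.97 [0.5817 0.0617 0.0315]
top pedal_mid 0.95 [0.4546 0.2756 0.034 ]
top pedal_mid 0.69 [0.6864 0.2359 0.0321]
top mat 0.94 [0.4707 0.0533 0.004 ]
top slide_mid 0.86 [ 0.4912 -0.3656  0.0508]
top driver_mid 0.87 [ 0.3858 -0.1188  0.0192]
top jaw 0.68 [ 0.5835 -0.0169  0.0344]
scene handle_grip 0.82 [ 0.6087 -0.1127  0.0865]
scene selector_tab 0.64 [ 0.6097 -0.1134  0.085 ]
scene selector_tab 0.52 [ 0.6068 -0.0707  0.1025]
scene pedal_mid 0.87 [0.5982 0.0647 0.0367]
scene pedal_mid 0.79 [0.4703 0.2832 0.0372]
{'time_s': 0.65, 'joint_positions': array([-1.35338780e+00,  3.12902918e-01,  1.49768954e+00,  1.44994040e-05,
        1.33099398e+00, -2.23382480e-01]), 'qvel': array([-3.19393293e-04, -3.06352103e-04,  4.32705226e-04,  3.23919221e-04,
       -5.79046575e-05,  3.78660514e-04]), 'tau': array([ 4.19889666e-04, -4.02017212e+01, -2.52369690e+01,  6.95232139e-02,
        3.19873192e-02, -2.38369989e-05]), 'position': array([ 0.22399711, -0.47482947,  0.23872263]), 'tool_rot': array([-3.14158030e+00, -9.17974496e-06, -1.13000877e+00]), 'contact_force': array([-0.34670477, -0.6497899 ,  0.26766442]), 'ft_torque': array([ 0.02435122, -0.02893986, -0.0457464 ]), 'opening': 0.9968461264642221}
```

View pics/top0.png

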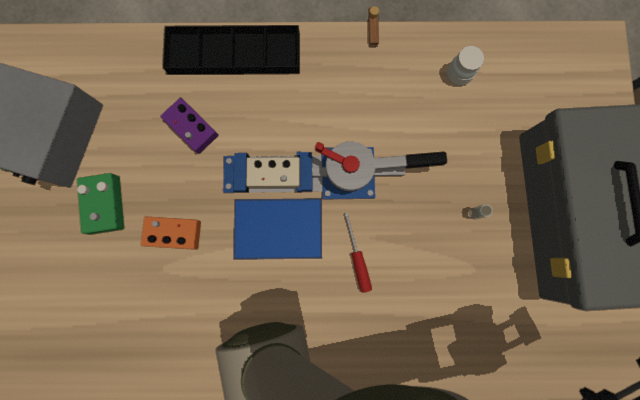

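View pics/scene0.png

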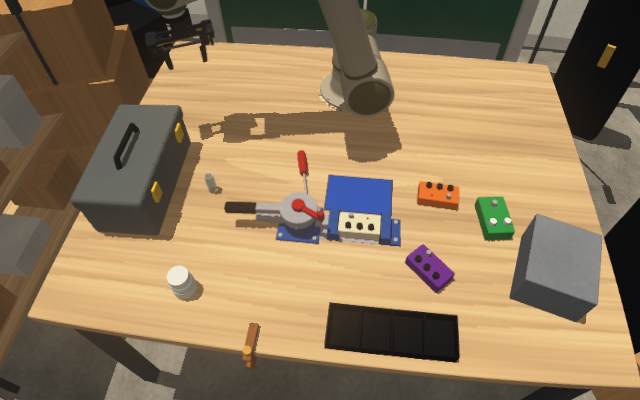

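The top view has world +y to the left and +x up. The hub is at about (350,163) px, the tab at (320,147), the grip spans (407..446,159), the pedal is at (279,172), and the mat's corners run (235,199)–(322,259). The scene view agrees, and the orange and purple pedals stand apart.

```bash
python3 - <<'E'
from h import *
im=cv2.imread('pics/top0.png')
hsv=cv2.cvtColor(im,cv2.COLOR_BGR2HSV)
def comp(mask,box):
    x0,y0,x1,y1=box; m=np.zeros_like(mask); m[y0:y1,x0:x1]=mask[y0:y1,x0:x1]
    c=max(cv2.findContours(m,cv2.RETR_EXTERNAL,cv2.CHAIN_APPROX_NONE)[0],key=cv2.contourArea); return c
red=cv2.inRange(hsv,(0,150,80),(8,255,255))|cv2.inRange(hsv,(172,150,80),(180,255,255))
blk=cv2.inRange(hsv,(0,0,0),(180,255,50))
blue=cv2.inRange(hsv,(105,120,60),(125,255,255))
cream=cv2.inRange(hsv,(10,20,150),(35,110,255))
for nm,m,b,z in [('lever',red,(305,130,375,185),.1),('grip',blk,(400,145,460,175),.084),('mat',blue,(225,196,326,265),.001),('pedal',cream,(245,150,316,192),.034)]:
    c=comp(m,b); r=cv2.minAreaRect(c); bx=cv2.boxPoints(r)
    P=np.array([pix('top',*p,z)[:2] for p in bx]); print(nm,np.round(r[0],1),np.round(r[1],1),'ctr',P.mean(0).round(4),'edges',np.round(P[1]-P[0],4),np.round(P[2]-P[1],4))
g=cv2.cvtColor(im,cv2.COLOR_BGR2GRAY)[120:210,300:400]
print(cv2.HoughCircles(cv2.resize(g,None,fx=4,fy=4),cv2.HOUGH_GRADIENT,1.5,100,param1=100,param2=30,minRadius=70,maxRadius=130))
c=comp(red,(340,150,365,180)); print('hub',cv2.minEnclosingCircle(c))
for u,v,z in [(350,166,.082),(320,147,.113),(350,163,.095)]: print(u,v,pix('top',u,v,z).round(4))
cv2.imwrite('pics/crop0.png',cv2.resize(im[120:270,210:460],None,fx=3.2,fy=3.2,interpolation=cv2.INTER_CUBIC))
E
```

```text
lever [336.3 156.4] [47.4 15.7] ctr [ 0.6015 -0.0706] edges [ 0.0282 -0.0139] [-0.0432 -0.0829]
grip [425.2 159.7] [13.1 41.5] ctr [ 0.5976 -0.2494] edges [ 0.0067 -0.0834] [-0.0268 -0.0009]
mat [277.5 228. ] [58. 85.] ctr [0.4688 0.054 ] edges [-0.0011 -0.1852] [-0.1252  0.0007]
pedal [272.5 171.5] [27. 51.] ctr [0.5858 0.062 ] edges [-0.0006 -0.1084] [-0.0582 -0.0001]
[[[201.75 177.75  98.95]
  [360.75 107.25 119.95]]]
hub ((348.2930908203125, 162.29310607910156), 10.410618782043457)
350 166 [ 0.586  -0.0986  0.082 ]
320 147 [ 0.617  -0.0388  0.113 ]
350 163 [ 0.5892 -0.0977  0.095 ]
```

View pics/crop0.png

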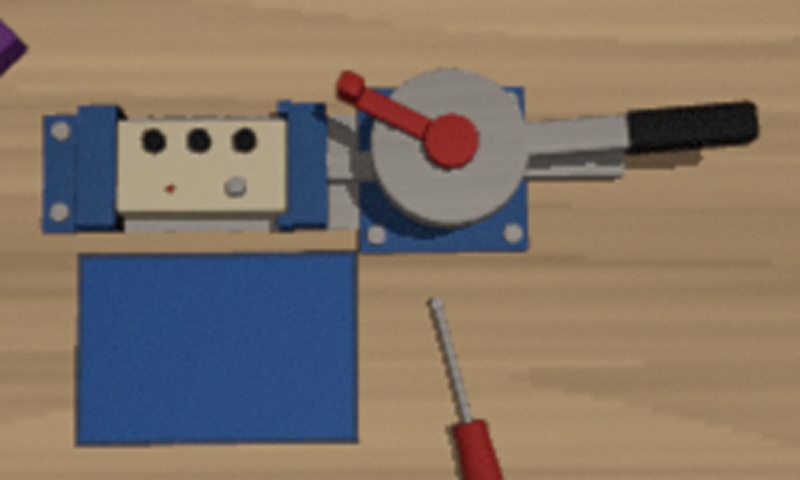

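apply_moves:
  series:
    - [0.4, 0.43, 0, 0, 0, 0.02, 0]
    - [0.79, 0.87, 0, 0, 0, 0.04, 0]
    - [0.79, 0.87, 0, 0, 0, 0.04, 0]

```text
time_s: 1.02
position: [0.3048, -0.3855, 0.2391]
tool_rot: [-3.141, -0.0, -1.0]
contact_force: [-1.0, -0.2, -0.0]
opening: 1.003
```

apply_moves:
  series:
    - [0.4, 0.43, 0, 0, 0, 0.02, 0]
    - [0.79, 0.87, 0, 0, 0, 0.04, 0]
    - [0.79, 0.87, 0, 0, 0, 0.04, 0]

```text
time_s: 1.4
position: [0.3852, -0.2969, 0.2392]
tool_rot: [-3.141, -0.001, -0.87]
contact_force: [-0.2, -1.0, -0.3]
opening: 1.002
```

apply_moves:
  series:
    - [0.4, 0.43, 0, 0, 0, 0.02, 0]
    - [0.79, 0.87, 0, 0, 0, 0.04, 0]
    - [0.79, 0.87, 0, 0, 0, 0.04, 0]

```text
time_s: 1.78
position: [0.4652, -0.209, 0.239]
tool_rot: [-3.141, -0.001, -0.741]
contact_force: [-0.8, -0.9, 0.3]
opening: 0.998
```

apply_moves:
  series:
    - [0.4, 0.43, 0, 0, 0, 0.02, 0]
    - [0.79, 0.87, 0, 0, 0, 0.04, 0]
    - [0.79, 0.87, 0, 0, 0, 0.04, 0]

```text
time_s: 2.15
position: [0.5451, -0.1219, 0.2385]
tool_rot: [-3.141, -0.0, -0.614]
contact_force: [-0.4, -0.7, 0.2]
opening: 1.0
```

```bash
python3 - <<'E'
from h import *
im=pic('wrist','w1')
for t in ['selector_tab','handle_grip','clamp','jaw','pedal_mid']: rec(t,'wrist',2)
E
```

```text
wrist selector_tab 0.96 [ 0.6025 -0.0804  0.0972]
wrist handle_grip 0.62 [ 0.5954 -0.1064  0.0758]
wrist clamp 0.64 [ 0.5911 -0.0774  0.0842]
wrist jaw 0.73 [ 0.5866 -0.0132  0.0358]
wrist pedal_mid 0.83 [0.5804 0.0384 0.0329]
```

View pics/w1.png

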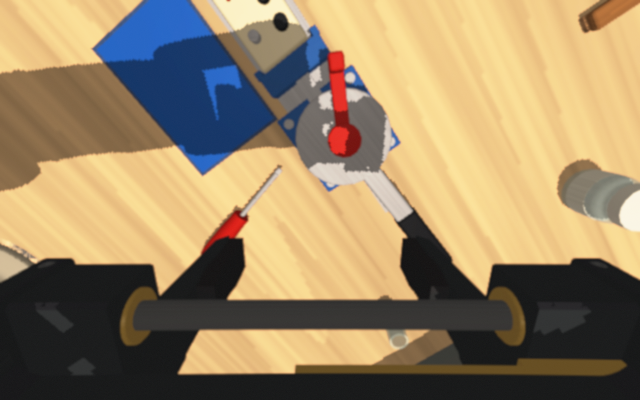

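The wrist view shows the tab at about (336,61), the hub at (344,140), and the head disk spanning 296–388 × 88–186.

```bash
python3 - <<'E'
from h import *
for n,u,v,z in [('tabtop',336,56,.113),('tabmid',336,62,.105),('hub',344,140,.1),('hub',344,140,.09),('disk',342,137,.082)]: print(n,pix('wrist',u,v,z).round(4))
o=[.587,-.0985]
for r in (o,[.589,-.0985],[.59,-.097]): print(r,proj('wrist',[[r[0]+.05*np.cos(a),r[1]+.05*np.sin(a),.082] for a in np.arange(0,6.2,.0349)]).min(0),proj('wrist',[[r[0]+.05*np.cos(a),r[1]+.05*np.sin(a),.082] for a in np.arange(0,6.2,.0349)]).max(0))
E
```

```text
tabtop [ 0.6221 -0.0344  0.113 ]
tabmid [ 0.6204 -0.0376  0.105 ]
hub [ 0.5881 -0.0985  0.1   ]
hub [ 0.5881 -0.0998  0.09  ]
disk [ 0.5881 -0.0972  0.082 ]
[0.587, -0.0985] [293.37835961  86.68814508] [390.47331132 185.41656407]
[0.589, -0.0985] [294.92902215  85.41187258] [392.14653761 184.38483479]
[0.59, -0.097] [294.82430417  83.42303518] [392.22638301 182.7764024 ]
```

apply_moves:
  series:
    - [0.4, 0.4, -0.1, 0, 0, 0.02, 156]
    - [0.75, 0.85, -0.3, 0, 0, 0.04, 156]
    - [0.75, 0.85, -0.5, 0, 0, 0.04, 156]
    - [0.75, 0.85, -0.5, 0, 0, 0.04, 156]
    - [0.75, 0.85, -0.5, 0, 0, 0.04, 156]
    - [0.75, 0.85, -0.5, 0, 0, 0.04, 156]
  grip_force: 10

```text
time_s: 3.2
position: [0.6187, -0.0395, 0.1904]
tool_rot: [-3.141, -0.003, -0.494]
contact_force: [0.4, -0.2, 0.5]
opening: 0.385
```

```bash
python3 - <<'E'
from h import *
im=pic('wrist','w2'); rec('selector_tab','wrist',2)
s=ctrl.state(); print(s['position'],s['tool_rot'],s['opening'])
E
```

```text
wrist selector_tab 0.65 [ 0.5977 -0.0777  0.0937]
[ 0.61868692 -0.03913989  0.18998572] [-3.14103158e+00 -1.95139765e-03 -4.93252570e-01] 0.38693636044945173
```

View pics/w2.png

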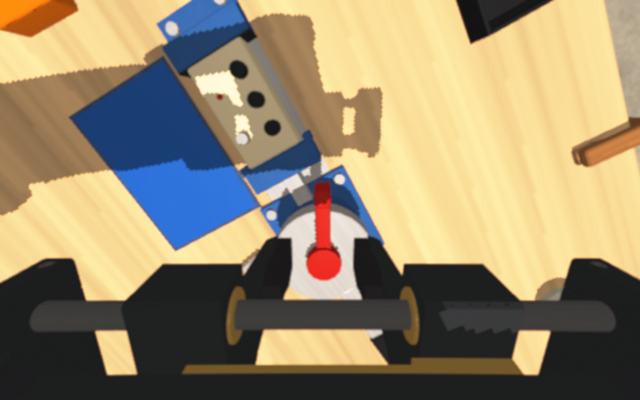

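The lever lies on the tool's centre line (column 323), between the fingers. I'm descending now.

apply_moves:
  series:
    - [0.01, 0.02, -0.5, 0, 0, 0, 156]
    - [0.01, 0.02, -0.8, 0, 0, 0, 156]
    - [0.01, 0.02, -0.97, 0, 0, 0, 156]
    - [0.01, 0.02, -0.97, 0, 0, 0, 156]

```text
time_s: 3.8
position: [0.6196, -0.0372, 0.0927]
tool_rot: [-3.141, -0.001, -0.493]
contact_force: [0.5, 0.0, -0.0]
opening: 0.388
```

```bash
python3 - <<'E'
from h import *
s=ctrl.state(); p=s['position'];y=s['tool_rot'][2]; print(p,y,s['contact_force'])
# tool targets along the arc (commanded tool angle), units
o=np.array([.587,-.0985])
for a in np.linspace(-.49,.80,9):
    q=o+.07*np.array([-np.sin(a),np.cos(a)]); print(round(a,3),np.round((q-p[:2])/.1,2),round((a-y)/np.pi,3))
E
```

```text
[ 0.61955023 -0.03723224  0.09271603] -0.49344441622142976 [ 0.45523874  0.00798466 -0.04196897]
-0.49 [0. 0.] 0.001
-0.329 [-0.1   0.05] 0.052
-0.167 [-0.21  0.08] 0.104
-0.006 [-0.32  0.09] 0.155
0.155 [-0.43  0.08] 0.206
0.316 [-0.54  0.05] 0.258
0.478 [-0.65  0.01] 0.309
0.639 [-0.74 -0.05] 0.36
0.8 [-0.83 -0.12] 0.412
```

apply_moves:
  series:
    - [-0.1, 0.05, 0, 0, 0, 0.052, 156]
    - [-0.21, 0.08, 0, 0, 0, 0.104, 156]
    - [-0.32, 0.09, 0, 0, 0, 0.155, 156]
    - [-0.43, 0.08, 0, 0, 0, 0.206, 156]
    - [-0.54, 0.05, 0, 0, 0, 0.258, 156]
    - [-0.65, 0.01, 0, 0, 0, 0.309, 156]
    - [-0.74, -0.05, 0, 0, 0, 0.36, 156]
    - [-0.8, -0.09, 0, 0, 0, 0.39, 156]
    - [-0.8, -0.09, 0, 0, 0, 0.39, 156]

```text
time_s: 4.92
position: [0.5407, -0.0467, 0.0946]
tool_rot: [3.139, -0.003, 0.731]
contact_force: [0.9, 0.8, -0.4]
opening: 0.39
```

```bash
python3 - <<'E'
from h import *
im=pic('top','t3'); cv2.imwrite('pics/t3c.png',cv2.resize(im[120:270,210:460],None,fx=3.2,fy=3.2,interpolation=cv2.INTER_CUBIC))
s=ctrl.state(); print(s['position'],s['tool_rot'],s['contact_force'])
E
```

```text
[ 0.54041164 -0.04647708  0.09425651] [ 3.13953899e+00 -2.59685807e-03  7.30385224e-01] [1.07544152 0.14685677 0.51526222]
```

View pics/t3c.png

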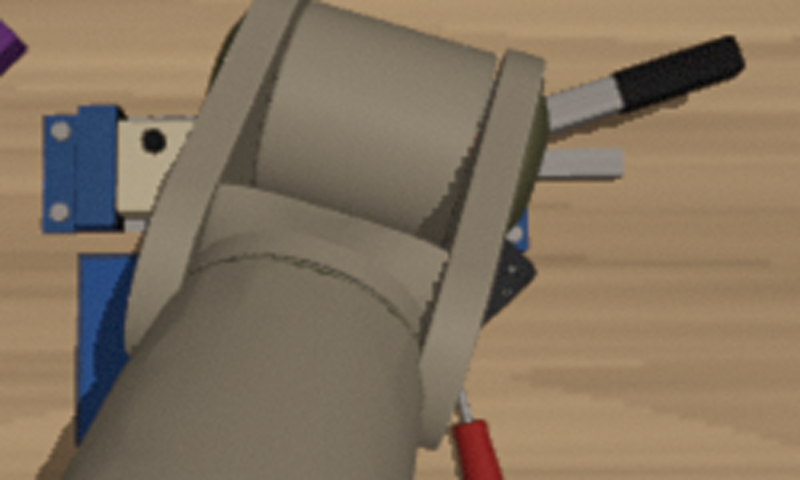

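The handle got dragged along to about 0.29 rad (grip at about (680,73) in the crop). The selector is therefore only near +0.3. I'll push the rest more slowly.

```bash
python3 - <<'E'
from h import *
s=ctrl.state(); p=s['position'];y=s['tool_rot'][2]
o=np.array([.587,-.0985])
for a in np.linspace(.731,1.03,12):
    q=o+.07*np.array([-np.sin(a),np.cos(a)]); print(round(a,3),np.round((q-p[:2])/.1,3),round((a-y)/np.pi,3))
im=cv2.imread('pics/t3.png'); h=cv2.cvtColor(im,cv2.COLOR_BGR2HSV)
m=cv2.inRange(h,(0,0,0),(180,255,50)); m[:, :400]=0; m[:125]=0; m[175:]=0; m[:,460:]=0
c=max(cv2.findContours(m,0,1)[0],key=cv2.contourArea); r=cv2.minAreaRect(c); g=pix('top',*r[0],.084)[:2]-o; print(g,np.hypot(*g),np.arctan2(g[0],-g[1]))
E
```

```text
0.731 [-0.001  0.001] 0.0
0.758 [-0.015 -0.012] 0.009
0.785 [-0.029 -0.025] 0.018
0.813 [-0.042 -0.039] 0.026
0.84 [-0.055 -0.053] 0.035
0.867 [-0.068 -0.067] 0.043
0.894 [-0.08  -0.082] 0.052
0.921 [-0.092 -0.097] 0.061
0.948 [-0.103 -0.112] 0.069
0.976 [-0.114 -0.128] 0.078
1.003 [-0.124 -0.144] 0.087
1.03 [-0.134 -0.16 ] 0.095
[ 0.04528751 -0.14431552] 0.15125451125502237 0.3040770085933628
```

apply_moves:
  series:
    - [-0.015, -0.012, 0, 0, 0, 0.009, 156]
    - [-0.029, -0.025, 0, 0, 0, 0.018, 156]
    - [-0.042, -0.039, 0, 0, 0, 0.026, 156]
    - [-0.055, -0.053, 0, 0, 0, 0.035, 156]
    - [-0.068, -0.067, 0, 0, 0, 0.043, 156]
    - [-0.08, -0.082, 0, 0, 0, 0.052, 156]
    - [-0.092, -0.097, 0, 0, 0, 0.061, 156]
    - [-0.103, -0.112, 0, 0, 0, 0.069, 156]
    - [-0.114, -0.128, 0, 0, 0, 0.078, 156]
    - [-0.124, -0.144, 0, 0, 0, 0.087, 156]
    - [-0.134, -0.16, 0, 0, 0, 0.095, 156]
    - [-0.134, -0.16, 0, 0, 0, 0.095, 156]

```text
time_s: 6.48
position: [0.5273, -0.0622, 0.0942]
tool_rot: [3.139, -0.004, 1.03]
contact_force: [5.9, 2.4, -0.6]
opening: 0.387
```

```bash
cat >> h.py <<'E'
O=np.array([.587,-.0985])
def handle(f):
    im=pic('top',f); h=cv2.cvtColor(im,cv2.COLOR_BGR2HSV)
    m=cv2.inRange(h,(0,0,0),(180,255,50)); m[:, :395]=0; m[:110]=0; m[215:]=0; m[:,460:]=0
    c=max(cv2.findContours(m,0,1)[0],key=cv2.contourArea); r=cv2.minAreaRect(c); g=pix('top',*r[0],.084)[:2]-O
    print('handle',r,np.hypot(*g).round(4),np.arctan2(g[0],-g[1]).round(3))
def st():
    s=ctrl.state(); q=s['position'][:2]-O
    print('t',s['time_s'],s['position'].round(4),s['tool_rot'].round(3),'F',s['contact_force'].round(1),'M',s['ft_torque'].round(2),'op',round(s['opening'],3),'lever-ang',np.arctan2(-q[0],q[1]).round(3),'handle-ang',np.arctan2(q[0],-q[1]).round(3))
E
python3 -c "
from h import *
handle('t4'); st()"
```

```text
handle ((420.8000183105469, 142.40000915527344), (12.649109840393066, 41.10960388183594), 71.56505584716797) 0.1506 0.313
t 6.525 [ 0.5273 -0.0622  0.0942] [ 3.139 -0.004  1.029] F [ 5.8  3.  -1.1] M [ 0.5  -1.05 -0.17] op 0.387 lever-ang 1.025 handle-ang -2.117
```

Force rose to 6.5 N against the lever's 2–3 N, so the lever is likely on its stop. I'll back off, lift, and go over to the handle.

apply_moves:
  series:
    - [0.05, 0.06, 0, 0, 0, -0.03, 150]
    - [0.05, 0.06, 0.4, 0, 0, -0.03, 130]
    - [0.05, 0.06, 0.9, 0, 0, -0.03, 130]
    - [0.05, 0.06, 1, 0, 0, -0.03, 130]

```text
time_s: 7.02
position: [0.5327, -0.0566, 0.1968]
tool_rot: [3.136, -0.004, 0.936]
contact_force: [-0.2, 0.3, 0.0]
opening: 0.489
```

apply_moves:
  series:
    - [0.3, -0.5, 0, 0, 0, -0.06, 110]
    - [0.6, -0.95, 0, 0, 0, -0.12, 110]
    - [0.6, -0.95, 0, 0, 0, -0.12, 110]

```text
time_s: 7.4
position: [0.5926, -0.1542, 0.1945]
tool_rot: [3.138, -0.002, 0.555]
contact_force: [-1.3, 0.2, 0.3]
opening: 0.568
```

apply_moves:
  series:
    - [0.3, -0.5, 0, 0, 0, -0.04, 110]
    - [0.42, -0.94, 0, 0, 0, -0.08, 110]
    - [0.42, -0.94, 0, 0, 0, -0.08, 110]
    - [0.42, -0.94, 0, 0, 0, -0.08, 110]

```text
time_s: 7.9
position: [0.6341, -0.2468, 0.1938]
tool_rot: [3.14, -0.0, 0.307]
contact_force: [-0.0, -0.1, 0.4]
opening: 0.574
```

```bash
python3 -c "
from h import *
st(); im=pic('wrist','w5'); rec('selector_tab','wrist',2); rec('handle_grip','wrist',2)
im2=pic('top','t5')
cv2.imwrite('pics/c5.png',np.vstack([im[:,:],cv2.resize(im2[130:200,300:460],(640,280))])[:600])
"
```

```text
t 7.9 [ 0.6341 -0.2468  0.1938] [ 3.14  -0.     0.307] F [-0.  -0.1  0.4] M [ 0.01 -0.14 -0.03] op 0.574 lever-ang -2.834 handle-ang 0.307
wrist selector_tab 0.61 [ 0.5928 -0.1038  0.0969]
wrist handle_grip 0.86 [ 0.6155 -0.1328  0.0784]
```

View pics/c5.png

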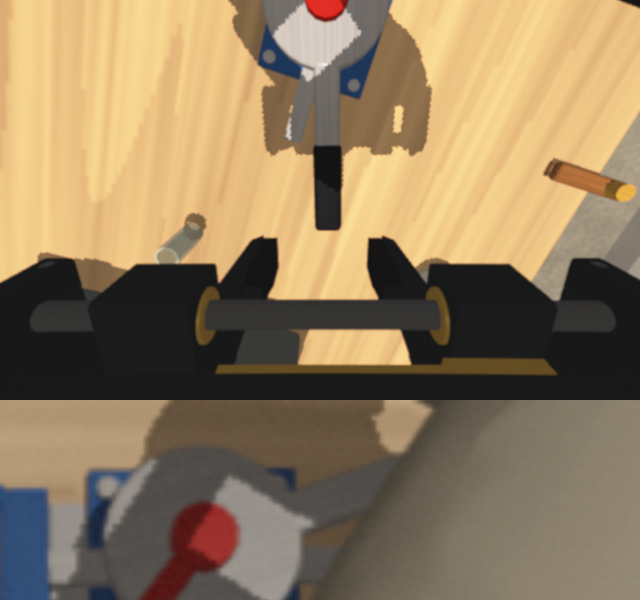

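The handle is centred between the fingers (column 327). The lever now points to the other side, from its hub towards the lower left in the top crop. I'll measure its angle, for which the tool has to be well clear.

```bash
cat >> h.py <<'E'
def lever(im):
    h=cv2.cvtColor(im,cv2.COLOR_BGR2HSV)
    m=cv2.inRange(h,(0,130,50),(10,255,255))|cv2.inRange(h,(170,130,50),(180,255,255)); m[:,:300]=0;m[:,385:]=0;m[:130]=0;m[208:]=0
    c=max(cv2.findContours(m,0,1)[0],key=cv2.contourArea); q=c.reshape(-1,2)
    W=np.array([pix('top',*p,.09)[:2]-O for p in q]); k=np.hypot(*W.T)>.035; f=W[k].mean(0)
    print('lever',len(q),np.hypot(*W.T).max().round(3),f.round(4),np.arctan2(-f[0],f[1]).round(3))
E
python3 -c "
from h import *
lever(cv2.imread('pics/t5.png')); lever(cv2.imread('pics/top0.png'))"
```

```text
lever 95 0.076 [-0.0453  0.0352] 0.91
lever 104 0.08 [0.0302 0.0519] -0.528
```

apply_moves:
  series:
    - [0, 0, -0.5, 0, 0, 0, 110]
    - [0, 0, -1, 0, 0, 0, 120]
    - [0, 0, -1, 0, 0, 0, 130]

```text
time_s: 8.48
position: [0.633, -0.2454, 0.0916]
tool_rot: [-3.14, 0.003, 0.307]
contact_force: [-0.5, -0.1, 0.7]
opening: 0.491
```

apply_moves:
  series:
    - [0, 0, -0.36, 0, 0, 0, 140]
    - [0, 0, -0.36, 0, 0, 0, 156]
    - [0, 0, -0.36, 0, 0, 0, 156]

```text
time_s: 8.85
position: [0.6341, -0.2459, 0.0585]
tool_rot: [3.141, 0.001, 0.307]
contact_force: [-0.8, -0.8, 0.5]
opening: 0.386
```

```bash
cat >> h.py <<'E'
def arc(a1,n,r=.155):
    s=ctrl.state(); p=s['position'];y=s['tool_rot'][2]; q=p[:2]-O; a0=np.arctan2(q[0],-q[1])
    for a in np.linspace(a0,a1,n+1)[1:]:
        g=O+r*np.array([np.sin(a),-np.cos(a)]); d=np.round((g-p[:2])/.1,2); print(round(a,3),d,round((.058-p[2])/.1,2),round((a-y)/np.pi,3))
E
python3 -c "
from h import *
st(); arc(-.745,11)"
```

```text
t 8.85 [ 0.6341 -0.2459  0.0585] [3.141e+00 1.000e-03 3.070e-01] F [-0.8 -0.8  0.5] M [-0.04 -0.08  0.01] op 0.386 lever-ang -2.833 handle-ang 0.309
0.213 [-0.14 -0.04] -0.01 -0.03
0.117 [-0.29 -0.07] -0.01 -0.061
0.022 [-0.44 -0.08] -0.01 -0.091
-0.074 [-0.59 -0.07] -0.01 -0.122
-0.17 [-0.73 -0.05] -0.01 -0.152
-0.266 [-0.88 -0.02] -0.01 -0.183
-0.362 [-1.02  0.02] -0.01 -0.213
-0.458 [-1.16  0.08] -0.01 -0.244
-0.553 [-1.29  0.16] -0.01 -0.274
-0.649 [-1.41  0.24] -0.01 -0.305
-0.745 [-1.52  0.33] -0.01 -0.335
```

apply_moves:
  series:
    - [-0.14, -0.04, 0, 0, 0, -0.03, 156]
    - [-0.29, -0.07, 0, 0, 0, -0.061, 156]
    - [-0.44, -0.08, 0, 0, 0, -0.091, 156]
    - [-0.59, -0.07, 0, 0, 0, -0.122, 156]
    - [-0.73, -0.05, 0, 0, 0, -0.152, 156]
    - [-0.88, -0.02, 0, 0, 0, -0.183, 156]

```text
time_s: 9.6
position: [0.5472, -0.2485, 0.0614]
tool_rot: [3.14, -0.004, -0.27]
contact_force: [3.6, 1.1, 0.2]
opening: 0.388
```

```bash
python3 -c "
from h import *
st(); arc(-.745,6)"
```

```text
t 9.6 [ 0.5472 -0.2485  0.0614] [ 3.14  -0.004 -0.27 ] F [3.6 1.1 0.2] M [ 0.19 -0.52  0.08] op 0.388 lever-ang 2.882 handle-ang -0.26
-0.341 [-0.12  0.04] -0.03 -0.022
-0.421 [-0.24  0.09] -0.03 -0.048
-0.502 [-0.35  0.14] -0.03 -0.074
-0.583 [-0.46  0.21] -0.03 -0.1
-0.664 [-0.56  0.28] -0.03 -0.125
-0.745 [-0.65  0.36] -0.03 -0.151
```

apply_moves:
  series:
    - [-0.12, 0.04, -0.03, 0, 0, -0.022, 156]
    - [-0.24, 0.09, -0.03, 0, 0, -0.048, 156]
    - [-0.35, 0.14, -0.03, 0, 0, -0.074, 156]
    - [-0.46, 0.21, -0.03, 0, 0, -0.1, 156]
    - [-0.56, 0.28, -0.03, 0, 0, -0.125, 156]
    - [-0.65, 0.36, -0.03, 0, 0, -0.151, 156]
    - [-0.65, 0.36, -0.03, 0, 0, -0.151, 156]

```text
time_s: 10.48
position: [0.4829, -0.2129, 0.0604]
tool_rot: [3.14, -0.008, -0.744]
contact_force: [0.0, 0.0, 0.6]
opening: 0.39
```

```bash
python3 -c "
from h import *
st(); im=pic('top','t6'); rec('jaw','top'); rec('pedal_mid','top',1);lever(im); arc(.775,16)
cv2.imwrite('pics/c6.png',cv2.resize(im[120:270,210:460],None,fx=3.2,fy=3.2,interpolation=cv2.INTER_CUBIC))"
```

```text
t 10.475 [ 0.4829 -0.2129  0.0604] [ 3.14  -0.008 -0.744] F [0.  0.  0.6] M [-0.   -0.01  0.07] op 0.39 lever-ang 2.403 handle-ang -0.738
top jaw 0.8 [ 0.5872 -0.0198  0.0317]
top jaw 0.74 [ 0.585 -0.103  0.084]
top pedal_mid 0.96 [0.6838 0.2399 0.0299]
lever 108 0.078 [0.0102 0.0579] -0.174
-0.644 [ 0.11 -0.09] -0.01 0.032
-0.55 [ 0.23 -0.18] -0.01 0.062
-0.455 [ 0.36 -0.25] -0.01 0.092
-0.361 [ 0.5  -0.31] -0.01 0.122
-0.266 [ 0.64 -0.35] -0.01 0.152
-0.171 [ 0.78 -0.38] -0.01 0.182
-0.077 [ 0.92 -0.4 ] -0.01 0.212
0.018 [ 1.07 -0.41] -0.01 0.242
0.113 [ 1.22 -0.4 ] -0.01 0.273
0.207 [ 1.36 -0.37] -0.01 0.303
0.302 [ 1.5  -0.34] -0.01 0.333
0.396 [ 1.64 -0.29] -0.01 0.363
0.491 [ 1.77 -0.22] -0.01 0.393
0.586 [ 1.9  -0.15] -0.01 0.423
0.68 [ 2.02 -0.06] -0.01 0.453
0.775 [2.13 0.04] -0.01 0.483
```

View pics/c6.png

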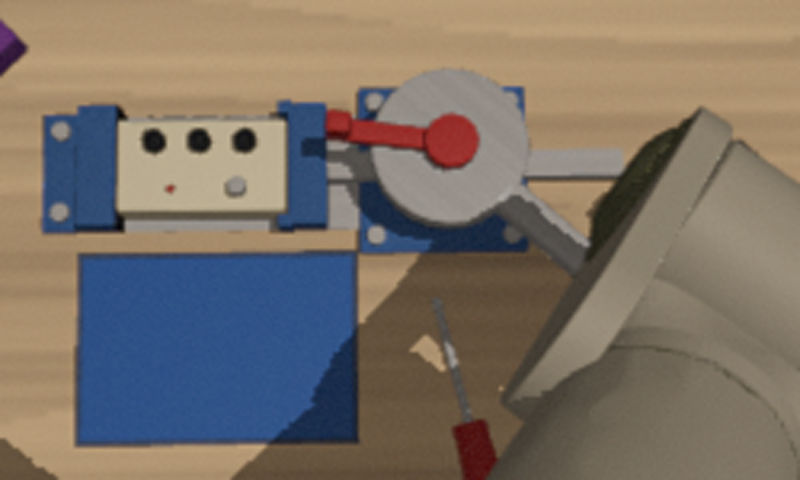

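The jaw edge is still at crop column 327, so the handle free-wheeled to about -0.73 with the jaw unmoved. Next comes the first driving stroke.

apply_moves:
  series:
    - [0.11, -0.09, 0, 0, 0, 0.032, 156]
    - [0.23, -0.18, 0, 0, 0, 0.062, 156]
    - [0.36, -0.25, 0, 0, 0, 0.092, 156]
    - [0.5, -0.31, 0, 0, 0, 0.122, 156]
    - [0.64, -0.35, 0, 0, 0, 0.152, 156]
    - [0.78, -0.38, 0, 0, 0, 0.182, 156]
    - [0.92, -0.4, 0, 0, 0, 0.212, 156]

```text
time_s: 11.5
position: [0.5744, -0.2536, 0.0592]
tool_rot: [3.14, -0.003, -0.073]
contact_force: [-6.4, -1.7, 2.1]
opening: 0.389
```

```bash
python3 -c "
from h import *
st(); arc(.75,9)"
```

```text
t 11.5 [ 0.5744 -0.2536  0.0592] [ 3.14e+00 -3.00e-03 -7.30e-02] F [-6.4 -1.7  2.1] M [-0.14  0.83 -0.07] op 0.389 lever-ang 3.061 handle-ang -0.081
0.011 [0.14 0.  ] -0.01 0.027
0.104 [0.29 0.01] -0.01 0.056
0.196 [0.43 0.03] -0.01 0.086
0.288 [0.57 0.07] -0.01 0.115
0.381 [0.7  0.11] -0.01 0.145
0.473 [0.83 0.17] -0.01 0.174
0.565 [0.96 0.24] -0.01 0.203
0.658 [1.07 0.32] -0.01 0.233
0.75 [1.18 0.42] -0.01 0.262
```

apply_moves:
  series:
    - [0.14, 0, 0, 0, 0, 0.027, 156]
    - [0.29, 0.01, 0, 0, 0, 0.056, 156]
    - [0.43, 0.03, 0, 0, 0, 0.086, 156]
    - [0.57, 0.07, 0, 0, 0, 0.115, 156]
    - [0.7, 0.11, 0, 0, 0, 0.145, 156]
    - [0.83, 0.17, 0, 0, 0, 0.174, 156]
    - [0.96, 0.24, 0, 0, 0, 0.203, 156]

```text
time_s: 12.38
position: [0.6703, -0.2311, 0.0591]
tool_rot: [3.139, -0.001, 0.568]
contact_force: [-3.2, -5.8, -0.8]
opening: 0.387
```

apply_moves:
  series:
    - [0.11, 0.08, 0, 0, 0, 0.03, 156]
    - [0.22, 0.17, 0, 0, 0, 0.059, 156]
    - [0.22, 0.17, 0, 0, 0, 0.059, 156]

```text
time_s: 12.75
position: [0.6927, -0.2141, 0.059]
tool_rot: [3.138, -0.001, 0.754]
contact_force: [-0.4, -1.7, -0.3]
opening: 0.389
```

```bash
cat >> h.py <<'E'
def jawedge(f):
    # column profile: cream/blue transitions along the pedal row in the top view
    im=pic('top',f); h=cv2.cvtColor(im,cv2.COLOR_BGR2HSV)
    b=(cv2.inRange(h,(105,100,40),(125,255,255))[158:186,270:350]>0).mean(0)
    c=np.where(b>.6)[0]+270; print('blue cols',c.min() if len(c) else None,c.max() if len(c) else None,[(i+270,round(v,1)) for i,v in enumerate(b) if v>.2])
    if len(c): print('jaw edges y',pix('top',c.min()-.5,172,.034)[1].round(4),pix('top',c.max()+.5,172,.034)[1].round(4))
E
python3 -c "
from h import *
st(); im=jawedge('t7'); rec('jaw','top'); lever(cv2.imread('pics/t7.png')); arc(-.755,16)"
```

```text
t 12.75 [ 0.6927 -0.2141  0.059 ] [ 3.138e+00 -1.000e-03  7.540e-01] F [-0.4 -1.7 -0.3] M [-0.09 -0.12 -0.01] op 0.389 lever-ang -2.401 handle-ang 0.741
blue cols 306 325 [(306, np.float64(1.0)), (307, np.float64(1.0)), (308, np.float64(1.0)), (309, np.float64(1.0)), (310, np.float64(1.0)), (311, np.float64(1.0)), (312, np.float64(1.0)), (313, np.float64(1.0)), (314, np.float64(1.0)), (315, np.float64(1.0)), (316, np.float64(1.0)), (323, np.float64(0.6)), (324, np.float64(0.6)), (325, np.float64(0.6)), (326, np.float64(0.4)), (327, np.float64(0.3)), (328, np.float64(0.2))]
jaw edges y -0.0078 -0.0501
top jaw 0.85 [ 0.587  -0.0225  0.0311]
lever 23 0.018 [nan nan] nan
0.645 [-0.12 -0.08] -0.01 -0.034
0.551 [-0.24 -0.16] -0.01 -0.064
0.458 [-0.37 -0.23] -0.01 -0.093
0.365 [-0.5  -0.29] -0.01 -0.123
0.271 [-0.64 -0.34] -0.01 -0.153
0.178 [-0.78 -0.37] -0.01 -0.183
0.085 [-0.92 -0.39] -0.01 -0.212
-0.009 [-1.07 -0.39] -0.01 -0.242
-0.102 [-1.21 -0.38] -0.01 -0.272
-0.195 [-1.35 -0.36] -0.01 -0.301
-0.288 [-1.49 -0.33] -0.01 -0.331
-0.382 [-1.63 -0.28] -0.01 -0.361
-0.475 [-1.76 -0.22] -0.01 -0.39
-0.568 [-1.89 -0.15] -0.01 -0.42
-0.662 [-2.   -0.07] -0.01 -0.45
-0.755 [-2.11  0.03] -0.01 -0.48h.py:31: RuntimeWarning: Mean of empty slice.
  W=np.array([pix('top',*p,.09)[:2]-O for p in q]); k=np.hypot(*W.T)>.035; f=W[k].mean(0)
  ret = um.true_divide(
```

apply_moves:
  series:
    - [-0.12, -0.08, 0, 0, 0, -0.034, 156]
    - [-0.24, -0.16, 0, 0, 0, -0.064, 156]
    - [-0.37, -0.23, 0, 0, 0, -0.093, 156]
    - [-0.5, -0.29, 0, 0, 0, -0.123, 156]
    - [-0.64, -0.34, 0, 0, 0, -0.153, 156]
    - [-0.78, -0.37, 0, 0, 0, -0.183, 156]
    - [-0.92, -0.39, 0, 0, 0, -0.212, 156]

```text
time_s: 13.72
position: [0.5999, -0.253, 0.0592]
tool_rot: [3.14, -0.003, 0.081]
contact_force: [2.9, 2.1, 0.5]
opening: 0.387
```

```bash
python3 -c "
from h import *
st(); 
for f in ('top0','t6','t7'):
    im=cv2.imread(f'pics/{f}.png');h=cv2.cvtColor(im,cv2.COLOR_BGR2HSV)
    b=(cv2.inRange(h,(105,100,40),(125,255,255))[158:186,285:322]>0).mean(0); print(f,[(i+285,round(float(v),2)) for i,v in enumerate(b) if v>.1])
arc(-.745,9)"
```

```text
t 13.725 [ 0.5999 -0.253   0.0592] [ 3.14e+00 -3.00e-03  8.10e-02] F [2.9 2.1 0.5] M [ 0.34 -0.54  0.1 ] op 0.387 lever-ang -3.058 handle-ang 0.084
top0 [(300, 1.0), (301, 1.0), (302, 1.0), (303, 1.0), (304, 1.0), (305, 1.0), (306, 1.0), (307, 1.0), (308, 1.0), (309, 1.0), (310, 1.0), (311, 1.0)]
t6 [(300, 1.0), (301, 1.0), (302, 1.0), (303, 1.0), (304, 1.0), (305, 1.0), (306, 1.0), (307, 1.0), (308, 1.0), (309, 1.0), (310, 1.0), (311, 0.75)]
t7 [(306, 1.0), (307, 1.0), (308, 1.0), (309, 1.0), (310, 1.0), (311, 1.0), (312, 1.0), (313, 1.0), (314, 1.0), (315, 1.0), (316, 1.0)]
-0.009 [-0.14 -0.01] -0.01 -0.029
-0.101 [-0.28  0.  ] -0.01 -0.058
-0.193 [-0.43  0.02] -0.01 -0.087
-0.285 [-0.56  0.06] -0.01 -0.116
-0.377 [-0.7  0.1] -0.01 -0.146
-0.469 [-0.83  0.16] -0.01 -0.175
-0.561 [-0.95  0.23] -0.01 -0.204
-0.653 [-1.07  0.31] -0.01 -0.234
-0.745 [-1.18  0.41] -0.01 -0.263
```

The jaw moved about 5.5 px, or roughly 12 mm, and stayed unmoved during the earlier free-wheel. I'll finish the return stroke.

apply_moves:
  series:
    - [-0.14, -0.01, 0, 0, 0, -0.029, 156]
    - [-0.28, 0, 0, 0, 0, -0.058, 156]
    - [-0.43, 0.02, 0, 0, 0, -0.087, 156]
    - [-0.56, 0.06, 0, 0, 0, -0.116, 156]
    - [-0.7, 0.1, 0, 0, 0, -0.146, 156]
    - [-0.83, 0.16, 0, 0, 0, -0.175, 156]
    - [-0.95, 0.23, 0, 0, 0, -0.204, 156]

```text
time_s: 14.6
position: [0.5047, -0.2301, 0.0596]
tool_rot: [3.14, -0.004, -0.565]
contact_force: [2.6, -0.1, -0.5]
opening: 0.389
```

apply_moves:
  series:
    - [-0.12, 0.08, 0, 0, 0, -0.03, 156]
    - [-0.22, 0.17, 0, 0, 0, -0.058, 156]
    - [-0.22, 0.17, 0, 0, 0, -0.058, 156]

```text
time_s: 14.98
position: [0.4823, -0.2129, 0.0599]
tool_rot: [3.141, -0.004, -0.747]
contact_force: [-0.2, 0.2, -0.5]
opening: 0.387
```

apply_moves:
  series:
    - [0.11, -0.09, 0, 0, 0, 0.032, 156]
    - [0.23, -0.18, 0, 0, 0, 0.062, 156]
    - [0.36, -0.25, 0, 0, 0, 0.092, 156]
    - [0.5, -0.31, 0, 0, 0, 0.122, 156]
    - [0.64, -0.35, 0, 0, 0, 0.152, 156]
    - [0.78, -0.38, 0, 0, 0, 0.182, 156]
    - [0.92, -0.4, 0, 0, 0, 0.212, 156]

```text
time_s: 15.85
position: [0.5739, -0.2537, 0.0597]
tool_rot: [3.141, -0.002, -0.077]
contact_force: [-5.7, -1.0, 1.7]
opening: 0.384
```

```bash
python3 -c "
from h import *
st(); jawedge('t8'); arc(.6,8)"
```

```text
t 15.85 [ 0.5739 -0.2537  0.0597] [ 3.141e+00 -2.000e-03 -7.700e-02] F [-5.7 -1.   1.7] M [-0.25  0.92 -0.  ] op 0.384 lever-ang 3.057 handle-ang -0.084
blue cols 307 317 [(307, np.float64(1.0)), (308, np.float64(1.0)), (309, np.float64(1.0)), (310, np.float64(1.0)), (311, np.float64(1.0)), (312, np.float64(1.0)), (313, np.float64(1.0)), (314, np.float64(1.0)), (315, np.float64(0.8)), (316, np.float64(0.7)), (317, np.float64(0.6)), (318, np.float64(0.6)), (323, np.float64(0.4)), (324, np.float64(0.4)), (325, np.float64(0.2))]
jaw edges y -0.0099 -0.0332
0.009 [0.13 0.  ] -0.02 0.026
0.093 [0.26 0.01] -0.02 0.053
0.178 [0.39 0.03] -0.02 0.08
0.262 [0.52 0.06] -0.02 0.107
0.347 [0.64 0.1 ] -0.02 0.134
0.431 [0.77 0.15] -0.02 0.16
0.516 [0.88 0.2 ] -0.02 0.187
0.6 [0.99 0.27] -0.02 0.214
```

apply_moves:
  series:
    - [0.13, 0, -0.01, 0, 0, 0.026, 156]
    - [0.26, 0.01, -0.01, 0, 0, 0.053, 156]
    - [0.39, 0.03, -0.01, 0, 0, 0.08, 156]
    - [0.52, 0.06, -0.01, 0, 0, 0.107, 156]
    - [0.64, 0.1, -0.01, 0, 0, 0.134, 156]
    - [0.77, 0.15, -0.01, 0, 0, 0.16, 156]
    - [0.88, 0.2, -0.01, 0, 0, 0.187, 156]
    - [0.99, 0.27, -0.01, 0, 0, 0.214, 156]
    - [0.99, 0.27, -0.01, 0, 0, 0.214, 130]

```text
time_s: 17.02
position: [0.6745, -0.2268, 0.0586]
tool_rot: [3.14, -0.004, 0.599]
contact_force: [-0.6, 0.2, -0.2]
opening: 0.474
```

```bash
python3 -c "
from h import *
st(); jawedge('t9')"
```

```text
t 17.025 [ 0.6745 -0.2268  0.0586] [ 3.14  -0.004  0.599] F [-0.6  0.2 -0.2] M [-0.02 -0.12 -0.01] op 0.474 lever-ang -2.543 handle-ang 0.599
blue cols 310 324 [(310, np.float64(0.6)), (311, np.float64(1.0)), (312, np.float64(1.0)), (313, np.float64(1.0)), (314, np.float64(1.0)), (315, np.float64(1.0)), (316, np.float64(1.0)), (317, np.float64(1.0)), (318, np.float64(1.0)), (319, np.float64(1.0)), (320, np.float64(1.0)), (321, np.float64(1.0)), (322, np.float64(0.6)), (323, np.float64(0.6)), (324, np.float64(0.6)), (325, np.float64(0.4)), (326, np.float64(0.3)), (327, np.float64(0.3)), (328, np.float64(0.2))]
jaw edges y -0.0162 -0.048
```

The jaw edge went from 300 to 310.5 px, so it has backed off about 22 mm. Now I'll lift off and move over to the pedal.

apply_moves:
  series:
    - [0, 0, 0.2, 0, 0, 0, 110]
    - [0, 0, 0.8, 0, 0, 0, 60]
    - [0, 0, 1, 0, 0, 0, 0]
    - [0, 0, 1, 0, 0, 0, 0]

```text
time_s: 17.58
position: [0.6747, -0.2271, 0.1616]
tool_rot: [3.137, -0.006, 0.597]
contact_force: [0.4, -0.8, 0.1]
opening: 0.886
```

apply_moves:
  series:
    - [-0.15, 0.48, 0, 0, 0, -0.05, 0]
    - [-0.3, 0.96, 0, 0, 0, -0.1, 0]
    - [-0.3, 0.96, 0, 0, 0, -0.1, 0]

```text
time_s: 17.95
position: [0.6437, -0.128, 0.1611]
tool_rot: [3.139, -0.004, 0.285]
contact_force: [-0.9, -0.7, -0.4]
opening: 1.0
```

apply_moves:
  series:
    - [-0.15, 0.48, 0, 0, 0, -0.05, 0]
    - [-0.3, 0.96, 0, 0, 0, -0.09, 0]
    - [-0.3, 0.96, 0, 0, 0, -0.09, 0]

```text
time_s: 18.32
position: [0.613, -0.0301, 0.1607]
tool_rot: [3.139, -0.003, 0.005]
contact_force: [-0.0, -1.8, 0.2]
opening: 1.002
```

```bash
python3 -c "
from h import *
st(); im=pic('wrist','w10'); rec('pedal_mid','wrist',3); rec('mat','wrist',1)
t=pic('top','t10'); lever(t)"
```

```text
t 18.325 [ 0.613  -0.0301  0.1607] [ 3.139e+00 -3.000e-03  5.000e-03] F [-0.  -1.8  0.2] M [-0.01 -0.07  0.04] op 1.002 lever-ang -0.364 handle-ang 2.778
wrist pedal_mid 0.85 [0.5885 0.069  0.0294]
wrist pedal_mid 0.19 [4.667e-01 5.980e-02 4.000e-04]
wrist mat 0.79 [4.681e-01 5.690e-02 2.000e-04]
lever 66 0.045 [-0.0384  0.0118] 1.273
```

View pics/w10.png

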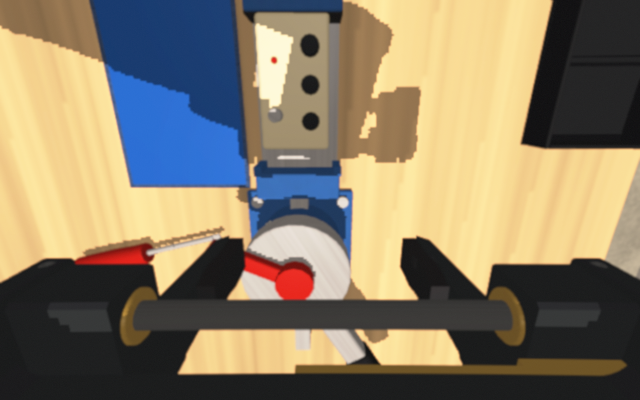

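The pedal's top runs from (254,13)/(330,13) to (263,149)/(329,150), with a clear gap to the moving jaw at row 170.

```bash
python3 -c "
from h import *
for q in [(254,13),(330,13),(263,149),(329,150)]: print(q,pix('wrist',*q,.034).round(4))
for q in [(131,186),(248,186)]: print(q,pix('wrist',*q,.001).round(4))"
```

```text
(254, 13) [0.5588 0.1153 0.034 ]
(330, 13) [0.6207 0.1156 0.034 ]
(263, 149) [0.5591 0.0051 0.034 ]
(329, 150) [0.6209 0.0043 0.034 ]
(131, 186) [ 0.4071 -0.0403  0.001 ]
(248, 186) [ 0.5336 -0.0401  0.001 ]
```

apply_moves:
  series:
    - [-0.12, 0.46, 0, 0, 0, 0, 0]
    - [-0.25, 0.92, 0, 0, 0, 0, 0]
    - [-0.25, 0.92, -0.3, 0, 0, 0, 0]
    - [-0.25, 0.92, -0.5, 0, 0, 0, 0]
    - [-0.25, 0.92, -0.5, 0, 0, 0, 0]

```text
time_s: 19.15
position: [0.5887, 0.0574, 0.1093]
tool_rot: [3.139, -0.001, 0.001]
contact_force: [-0.1, 0.6, 0.4]
opening: 0.997
```

apply_moves:
  series:
    - [0, 0, -0.4, 0, 0, 0, 0]
    - [0, 0, -0.8, 0, 0, 0, 0]
    - [0, 0, -0.95, 0, 0, 0, 0]
    - [0, 0, -0.95, 0, 0, 0, 30]
    - [0, 0, -0.95, 0, 0, 0, 54]
    - [0, 0, -0.95, 0, 0, 0, 54]

```text
time_s: 19.9
position: [0.5894, 0.0573, 0.0156]
tool_rot: [3.139, -0.003, 0.001]
contact_force: [0.2, 0.7, -0.1]
opening: 0.786
```

```bash
python3 -c "
from h import *
st()"
```

```text
t 19.9 [0.5894 0.0573 0.0156] [ 3.139e+00 -3.000e-03  1.000e-03] F [ 0.2  0.7 -0.1] M [-0.05 -0.07  0.03] op 0.786 lever-ang -0.016 handle-ang 3.126
```

apply_moves:
  series:
    - [0, 0.04, 0, 0, 0, 0, 54]
    - [-0.08, 0.04, 0, 0, 0, 0, 54]
    - [-0.2, 0.04, 0, 0, 0, 0, 54]
    - [-0.35, 0.04, 0, 0, 0, 0, 54]
    - [-0.5, 0.04, 0, 0, 0, 0, 54]
    - [-0.65, 0.04, 0, 0, 0, 0, 54]
    - [-0.8, 0.04, 0, 0, 0, 0, 54]

```text
time_s: 20.78
position: [0.5092, 0.0613, 0.0161]
tool_rot: [3.138, -0.005, 0.001]
contact_force: [1.9, 1.0, 1.0]
opening: 0.788
```

```bash
python3 -c "
from h import *
st()"
```

```text
t 20.775 [0.5092 0.0613 0.0161] [ 3.138e+00 -5.000e-03  1.000e-03] F [1.9 1.  1. ] M [-0.03 -0.41 -0.05] op 0.788 lever-ang 0.453 handle-ang -2.689
```

apply_moves:
  series:
    - [-0.12, 0, 0, 0, 0, 0, 54]
    - [-0.22, 0, 0, 0, 0, 0, 54]
    - [-0.3, 0, 0, 0, 0, 0, 54]
    - [-0.36, 0, 0, 0, 0, 0, 54]
    - [-0.36, 0, 0, 0, 0, 0, 30]
    - [-0.36, 0, 0, 0, 0, 0, 0]
    - [-0.36, 0, 0, 0, 0, 0, 0]

```text
time_s: 21.65
position: [0.4732, 0.0613, 0.016]
tool_rot: [3.138, -0.005, 0.001]
contact_force: [-0.3, -0.1, -0.5]
opening: 1.004
```

apply_moves:
  series:
    - [0, 0, 0.3, 0, 0, 0, 0]
    - [0, 0, 0.7, 0, 0, 0, 0]
    - [0, 0, 1, 0, 0, 0, 0]

```text
time_s: 22.02
position: [0.4734, 0.0613, 0.1174]
tool_rot: [3.138, -0.006, 0.001]
contact_force: [-0.4, -0.4, 0.3]
opening: 0.998
```

apply_moves:
  series:
    - [-0.3, 0, 0.3, 0, 0, 0, 0]
    - [-0.8, 0, 0.7, 0, 0, 0, 0]
    - [-1, 0, 0.8, 0, 0, 0, 0]
    - [-1, 0, 0.8, 0, 0, 0, 0]

```text
time_s: 22.52
position: [0.3732, 0.0613, 0.1982]
tool_rot: [3.138, -0.008, 0.001]
contact_force: [0.2, 0.1, -0.3]
opening: 1.004
```

```bash
python3 -c "
from h import *
st(); im=pic('top','t11'); rec('pedal_mid','top',3); rec('slide_mid','top',1);rec('driver_mid','top',1);pic('wrist','w11'); rec('pedal_mid','wrist',1)
s=pic('scene','s11'); cv2.imwrite('pics/c11.png',np.vstack([cv2.resize(im[110:310,200:520],(640,400)),cv2.resize(s[160:260,180:500],(640,200))]))"
```

```text
t 22.525 [0.3732 0.0613 0.1982] [ 3.138e+00 -8.000e-03  1.000e-03] F [ 0.2  0.1 -0.3] M [-0.03 -0.12 -0.02] op 1.004 lever-ang 0.929 handle-ang -2.213
top pedal_mid 0.97 [0.4601 0.2741 0.0316]
top pedal_mid 0.91 [0.688  0.2379 0.0322]
top pedal_mid 0.88 [0.4854 0.0323 0.0328]
top slide_mid 0.78 [ 0.4908 -0.3679  0.0477]
top driver_mid 0.74 [ 0.3873 -0.1195  0.0181]
wrist pedal_mid 0.96 [0.6471 0.2141 0.0259]
```

View pics/c11.png

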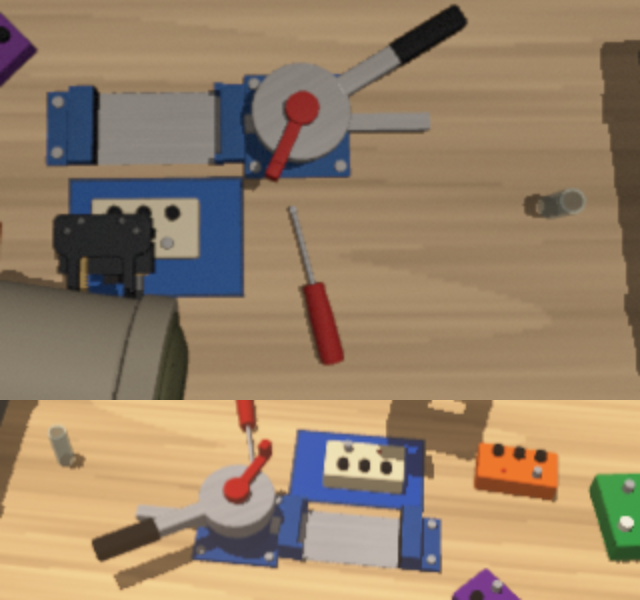

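The cream pedal lies on the mat with blue showing around it (top crop: pedal 93–200 × 198–258, mat 70–243 × 179–296). The slide and screwdriver have not moved. I'll check the margins in numbers, then hand in.

```bash
python3 -c "
from h import *
for q in [(93,198),(200,198),(200,258)]: print('pedal',pix('top',200+q[0]/2,110+q[1]/2,.034).round(3))
for q in [(70,179),(243,179),(243,296)]: print('mat',pix('top',200+q[0]/2,110+q[1]/2,.001).round(3))
st(); ctrl.close_job()"
```

```text
pedal [0.506 0.116 0.034]
pedal [0.506 0.004 0.034]
pedal [0.443 0.004 0.034]
mat [0.531 0.147 0.001]
mat [ 0.53  -0.041  0.001]
mat [ 0.404 -0.041  0.001]
t 22.875 [0.3736 0.0613 0.1968] [ 3.138e+00 -4.000e-03  1.000e-03] F [-0.7 -1.  -0.6] M [-0.02 -0.05 -0.05] op 1.0 lever-ang 0.928 handle-ang -2.213
the job is handed in; nothing more can be done
```

The pedal is out of the clamp and lies wholly on the blue mat. I handed the job in at 22.9 s, with the arm clear of everything.

- **Lever:** it is fully over to the loosening side, at about +0.60 rad relative to the handle by the camera. The first sweep dragged the handle along from about 0.07 to 0.30 rad and left the lever only about half-way. I finished it with a slower push; the jaw stayed shut throughout.
- **Free-wheel check:** I swung the handle clockwise to about -0.73 rad at roughly 0.5 N m. The jaw edge did not move in the top picture.
- **Ratcheting:** two counter-clockwise strokes at about 1 N m backed the jaw off roughly 12 mm, then about 22 mm in total.
- **Pedal:** I pushed it along the bench at about 2 N without gripping or lifting it. It now covers x 0.443–0.506 and y 0.004–0.116 m, with at least 24 mm of mat on every side.
- **Left alone:** the slide and screwdriver read within about 2 mm of where they started.

On the last look the networks also reported the orange and purple pedals as the pedal, and they placed the real one about 3 cm off in y because the gripper partly hid it. I relied on the pixel measurement and the scene picture for its position instead.

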